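# Index the setter's turntable on by one slot

### The job

On the jeweller's indexing turntable, press the brass plunger fully in with the fingertips, and with it pressed turn the table anticlockwise (seen from above) to the very next slot; then let the plunger spring right back out so that its pin locks in that slot, and come away clear. Push gently with the fingertips only: pinch and lift nothing, never force the table while the pin is in a slot, leave the stone's block sitting in the middle of the table and leave the hammer, jar and loupe where they are.

Things in the scene. Friction and masses are not known exactly. Their poses are not given: they have to be found in the camera images.
- index_base: Fixed base: round grey foot 170 mm across and a steel ring (178 mm across, top 38 mm above the bench, 8 mm thick) with 8 rim slots 45 degrees apart, 14 mm wide, 22 mm deep. On it turns an aluminium plate 112 mm across, top 50 mm above the bench, with an arm that carries the plunger. Origin: on the turning axis at bench height; z up; x points to the starting slot.
- turntable (a joint): Angle of the plate with arm and plunger, rad, growing anticlockwise seen from above; 0 = pin in the middle of the starting slot (play 0.03 either way), next slots every 0.785 rad, stops at +-1.9. Turns easily (drag 0.04 N m), stays where left; locked while the pin is in a slot.
- plunger (a joint): How far the plunger is pressed in, m: 0 sprung right out, 0.012 fully home on its stop. Spring 2.5 N at first, 5 N fully in. Its 10 mm round cross pin, under the arm, leaves the slot about 0.009 in; let go between slots it stays about 0.009 in under the ring until a slot comes round, then springs out into it (when within about 2 mm of the slot's middle).
- plunger_top (a point): Centre of the flat top of the plunger: a round brass button 34 mm across, 10 mm thick, on a 12 mm stem at the end of the arm, 105 mm from the turning axis; it goes round with the table. The top is 90 mm above the bench when sprung out and is pressed straight down; a fingertip on it also carries the table round by friction.
- setting_block: Loose round wooden block, 44 mm across and 26 mm high, with a stone in a brass cup on top (41 mm high in all), sitting at the middle of the turntable between three jaws 10 mm high; it must stay there and rides round with the table. Origin: centre of its underside, 50 mm above the bench.
- hammer: Bystander: a loose hammer 200 mm long lying on the bench beside the turntable, about 200 mm from its axis; leave alone.
- jar: Bystander: a loose glass jar with a steel cap, 48 mm across and 60 mm high, standing on the bench; origin at its underside; leave alone.
- loupe: Bystander: a loose black eye loupe, 42 mm across and 40 mm high, standing on the bench; origin at its underside; leave alone.
There are look-alikes about, which are no part of the job. What is shaped like the setting_block but red or turquoise is not meant.

How it is judged (in metres and radians):
On the way, in this order (a step that is already met when the one before it is completed fails the run):
1. the plunger is pressed in, with the table still at its starting slot (value of joint plunger above 0.009 m and value of joint turntable between -0.12 and 0.12 rad), for 0.1 s.
2. with its pin out of the slots, the table is turned on anticlockwise (value of joint plunger above 0.007 m and value of joint turntable above 0.35 rad), for 0.1 s.
At the end, for the whole second after the job is handed in: The turntable stands at the next slot anticlockwise (0.785 rad within 0.05) and is still, the plunger is sprung out (less than 3 mm in) with its pin in the slot, the block sits upright between its jaws (within 8 mm of the axis), and hammer, jar and loupe are within 20 mm of where they were (value of joint turntable between 0.735 and 0.835 rad and value of joint plunger below 0.003 m and velocity of joint turntable between -0.05 and 0.05 rad/s and horizontal distance between setting_block and index_base below 0.008 m and z of setting_block in the frame of index_base below 0.055 m and angle between setting_block's own z axis and vertical below 0.1 rad and distance of each of hammer, jar, loupe from where it was at the start of the episode below 0.02 m); the robot touches nothing.
It fails at once if the table is forced round with the pin not pressed clear (value of joint plunger below 0.004 m and value of joint turntable between 0.12 and 0.66 rad).
It fails at once if the plunger is pinched or pushed harder than 35 N (contact force between the fingers and plunger above 35 N).
It fails at once if the block is lifted or knocked off its seat (z of setting_block in the frame of index_base above 0.06 m or horizontal distance between setting_block and index_base above 0.02 m).
It fails at once if a bystander is moved or lifted (distance of any of hammer, jar, loupe from where it was at the start of the episode above 0.02 m).
It also fails if it takes over 35 s, if anything falls off the work surface, if the arm or the gripper's body presses on something with over 40 N, if the wrist force passes 120 N, or if a joint passes its speed limit or range.

### The arm

A 7-joint arm with a two-finger parallel gripper is mounted at the origin on the work surface. World frame = base frame: x ahead of the robot, y to its left, z up, the work surface at z = 0. Lengths are in mm, angles in rad, forces in N, time in s.
With the tool pointing down it reaches from about 425 to 925 mm from the base axis. Payload 6.8 kg.
Tool frame: the origin (TCP) lies midway between the tips of the shut fingers; the grasp point (between the pads) lies 19 mm behind it; z points along the fingers, y is the line along which they close (so a half turn about z gives the same grasp; the last joint's range is limited). The gripper opens to 85 mm and grips with 20 to 120 N. Pads are 22 mm wide; open, the fingers measure 114 mm over their backs; the gripper's body (76 mm by 85 mm) begins 54 mm behind the grasp point. The pads swing forward as they close: fully open they stand 13 mm farther back than shut.
Start: joints at [1.062, 0.477, 0.022, 1.555, -0.011, 1.109, -0.083], TCP at [263.366, -621.52, 202.308] pointing down, gripper open.
Joint ranges: [-2.96, 2.96], [-0.34, 2.1], [-1.41, 1.46], [0.24, 2.44], [-1.37, 4.51], [0.17, 1.92], [-2.96, 2.96]. Speed limits (rad/s): [2.39, 2.39, 3.14, 3.14, 3.14, 3.14, 3.14].

### API

Orientations are given as a unit quaternion [w, x, y, z].
In Python, from bench import r gives the robot as it stands. Calls block until the motion is done:
- r.move_ptp(position, orientation): joint-space move of the TCP to a pose.
- r.move_l(position, rot=None, vel=150, guard=None): straight line of the TCP; rot=None keeps the orientation; vel is the mean speed in mm/s. With guard (N) it stops when the force on the tool has changed by that much, and returns True; else False.
- r.set_joints(angles): joint-space move.
- r.grip(opening): finger opening in mm; the grip force is fixed at half the most; returns when the fingers have stopped.
- r.pause(seconds).
- r.ik(position, orientation): joint angles nearest the present ones, or None.
- r.camera(name): name is "side" or "top" or "wrist"; returns (picture, depth): 384x512x3 uint8, red, green, blue; 384x512 float32, mm along the optical axis (not along the pixel's ray), 0 where there is no reading.
- r.calibration(name): a dict with "mtx" (3x3 intrinsics, pixels), "R" (3x3) and "t" (3): a world point X has camera coordinates R X + t. Camera axes: x right, y down, z forward; pixel columns grow to the right and rows downward; lengths in mm; the calibration is good to about 2 mm. A picture is of the moment at which its call begins: read the wrist's pose just before it. calibration takes no time and is no camera call; for the wrist camera it gives the pose at the moment of the call.
A pose or a line that the arm cannot do raises r.MotionError and nothing moves.
- r.sign_off(): hands the job in; it is judged then, once.
Readings, each from a call of its own:
- r.get_t(): time.
- r.get_joint_pos(): joint angles.
- r.get_joint_vel(): joint speeds.
- r.get_effort(): joint torques, N m.
- r.get_position(): TCP position.
- r.get_tool_rot(): TCP orientation.
- r.get_wrist_force(): force on the tool from outside, world axes, zero at the start.
- r.get_moment(): the same for the moment, N m.
- r.get_grip_width(): finger opening in mm.
- r.get_finger_force(): force on a finger pad.
Only numpy, scipy, OpenCV 4.12 (cv2) and the standard library are available. Lean on these libraries where they do the work, as an engineer would, in place of code of your own. Each camera call takes 0.05 s, during which the arm holds its last target. There are 200 camera calls.

## Working session

There is one attempt and no reset: what is moved stays moved. The work goes in short steps, each a Python script; the robot and the scene stay as the last script left them, time stands still between calls to the robot, and variables do not carry over. Pictures are saved under pics/ and viewed, at most 10 in all, crops included, and the job is handed in when it is done.

```bash
ls; mkdir -p pics
python3 - <<'E'
from bench import r
import cv2,numpy as np
for n in ("top","side"):
    p,d=r.camera(n); cv2.imwrite(f"pics/{n}0.png",p[:,:,::-1]); np.savez(f"{n}0.npz",p=p,d=d,**r.calibration(n))
    c=r.calibration(n); print(n,c["mtx"].round(1).tolist(),(-c["R"].T@c["t"]).round(0),c["R"][2].round(2))
print(r.get_t(),r.get_tool_rot(),r.get_position())
E
```

```text
pics
top [[392.1, 0.0, 257.5], [0.0, 392.1, 187.8], [0.0, 0.0, 1.0]] [473.  14. 958.] [ 0.13 -0.   -0.99]
side [[364.4, 0.0, 258.2], [0.0, 364.4, 193.5], [0.0, 0.0, 1.0]] [379. 525. 707.] [ 0.26 -0.62 -0.74]
0.1 [-8.16022270e-04  9.79988322e-01  1.99053188e-01 -2.28286961e-04] [ 263.10212104 -620.96399557  201.42405245]
```

View pics/top0.png

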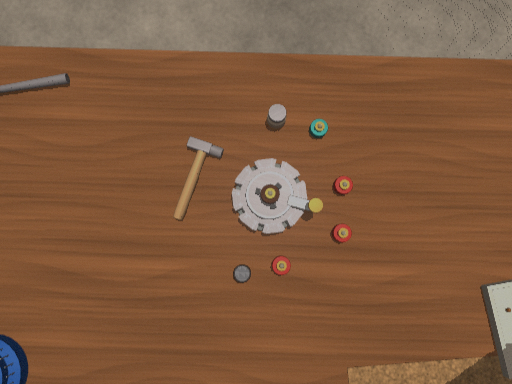

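View pics/side0.png

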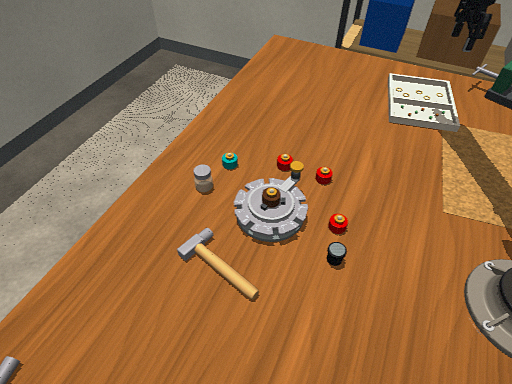

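The top view shows the turntable at (270,195) and the brass plunger button on its arm at (316,205). Possible look-alikes are the brass cups on the red blocks at (344,185), (342,233) and (282,265), on the turquoise block at (319,127), and the real block's own cup at (270,194). I choose the plain disc at (316,205) because it's at the end of the arm. Next I'll check it in a close crop.

```bash
cat > h.py <<'E'
import numpy as np
def ray(c,uv,z):
    R,t,K=c["R"],c["t"],c["mtx"]; o=-R.T@t
    d=R.T@np.linalg.solve(K,[uv[0],uv[1],1]); return o+d*(z-o[2])/d[2]
def down(psi):  # tool z down, tool y axis at angle psi from world x
    from scipy.spatial.transform import Rotation as Ro
    y=np.array([np.cos(psi),np.sin(psi),0]); z=np.array([0,0,-1.])
    q=Ro.from_matrix(np.c_[np.cross(y,z),y,z]).as_quat(); return [q[3],q[0],q[1],q[2]]
E
python3 - <<'E'
import numpy as np,cv2
from h import ray
for n,(cx,cy),h in (("top",(290,195),50),("side",(280,195),55)):
    c=np.load(n+"0.npz"); p=c["p"]; d=c["d"]
    hsv=cv2.cvtColor(p,cv2.COLOR_RGB2HSV)
    m=cv2.inRange(hsv,(20,110,60),(35,255,255))
    k,l,s,ce=cv2.connectedComponentsWithStats(m)
    for i in range(1,k):
        if s[i,4]>15 and abs(ce[i]-(cx,cy)).max()<90:
            u,v=ce[i]; zc=d[int(round(v)),int(round(u))]
            X=c["R"].T@(np.linalg.solve(c["mtx"],[u,v,1])*zc-c["t"])
            print(n,"brass",ce[i].round(1),s[i],"depth pt",X.round(1),"z90",ray(c,ce[i],90).round(1))
    if n=="top":
        # ring+plate: points by depth height 30..45 within region
        vv,uu=np.mgrid[:384,:512]; P=np.stack([uu,vv,np.ones_like(uu)],-1)@np.linalg.inv(c["mtx"]).T*d[...,None]
        W=(P-c["t"])@c["R"]
        mk=((W[...,2]>30)&(W[...,2]<54)&(hsv[...,1]<60)&(abs(uu-270)<45)&(abs(vv-195)<45)).astype(np.uint8)
        pts=W[mk>0][:, :2].astype(np.float32)
        ce_,rad=cv2.minEnclosingCircle(pts); print("ring",ce_,rad,len(pts))
        print("hammer etc",[ray(c,q,20).round(0).tolist() for q in ((207,148),(180,215),(222,152),(277,114),(242,273),(344,185),(342,233))])
    cv2.imwrite(f"pics/{n}_crop.png",cv2.resize(p[cy-60:cy+60,cx-80:cx+80,::-1],None,fx=5,fy=5,interpolation=cv2.INTER_CUBIC))
E
```

```text
top brass [319.2 126. ] [315 122   9   9  47] depth pt [ 744.1 -131.5   40.1] z90 [ 729.3 -123.6   90. ]
top brass [344.1 184.1] [340 180   9   9  47] depth pt [ 604.3 -191.4   39.6] z90 [ 597.  -180.2   90. ]
top brass [269.8 193. ] [265 188  11  11  74] depth pt [572.9 -14.4  88.2] z90 [572.7 -14.4  90. ]
top brass [315.3 204.7] [309 198  14  15 158] depth pt [ 549.5 -116.5   87.1] z90 [ 549.3 -116.1   90. ]
top brass [343.  232.7] [339 229   9   9  43] depth pt [ 489.8 -188.6   39.4] z90 [ 488.9 -177.5   90. ]
top brass [281.  265.4] [277 262   9   8  45] depth pt [411.2 -45.5  39. ] z90 [414.6 -42.2  90. ]
ring (574.4297485351562, -19.95647621154785) 94.2080078125 3673
hammer etc [[687.0, 139.0, 20.0], [522.0, 197.0, 20.0], [678.0, 102.0, 20.0], [778.0, -30.0, 20.0], [390.0, 44.0, 20.0], [605.0, -196.0, 20.0], [490.0, -191.0, 20.0]]
side brass [284.9 157.1] [282 154   7   6  23] depth pt [ 604.4 -190.5   34.9] z90 [ 586.  -131.9   90. ]
side brass [296.2 165.9] [290 161  13  12 105] depth pt [ 548.4 -111.8   92. ] z90 [ 548.9 -113.8   90. ]
side brass [324.2 170. ] [321 167   8   6  21] depth pt [ 491.3 -189.    34.1] z90 [ 482.1 -129.8   90. ]
side brass [271.4 192. ] [267 188  10   7  28] depth pt [571.8 -10.7  86.3] z90 [570.7  -7.6  90. ]
side brass [339.1 219. ] [335 215  10   8  40] depth pt [410.  -41.3  37.8] z90 [407.6   2.8  90. ]
side brass [224.2 267.3] [197 244  58  50 248] depth pt [597.6 179.9  25.8] z90 [577.1 212.4  90. ]
```

View pics/top_crop.png

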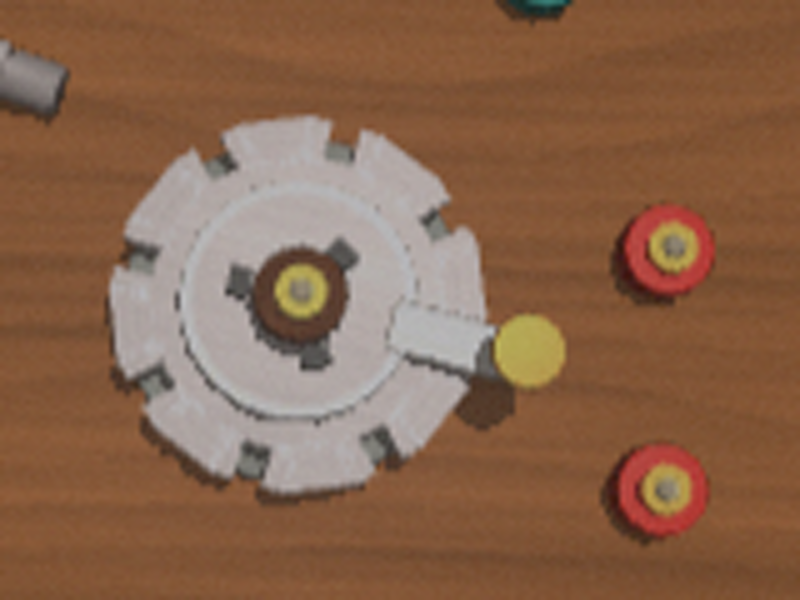

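The crop confirms it. The plain brass disc on the arm is at crop pixel (530,350), and the red blocks each carry a stone and cup. The top-view distance from axis to button is 104 mm against 105 mm given, and the heights agree with the description. Next I'll shut the fingers, hover over the button and take one look.

Run:
```python
from bench import r
from h import *; import cv2
q=down(np.radians(-12))
for p in ([549.2,-115.5,150],[549.2,-115.5,76],[628.3,-102,76]):
    j=r.ik(p,q); print(None if j is None else np.round(j,2))
r.grip(0); r.move_ptp([549.2,-115.5,125],q)
print(r.get_position(),r.get_t(),r.get_wrist_force())
p,d=r.camera("side"); cv2.imwrite("pics/hov.png",cv2.resize(p[110:230,200:360,::-1],None,fx=5,fy=5,interpolation=cv2.INTER_CUBIC))
```

```text
[ 0.45  0.38 -0.44  1.86  0.2   0.94 -0.29]
[ 0.43  0.48 -0.43  1.92  0.27  0.8  -0.35]
[ 0.38  0.59 -0.44  1.73  0.31  0.89 -0.4 ]
[ 549.14097346 -117.24091739  125.02900296] 2.975 [ 0.4786346  -0.35981854  0.73700383]
```

View pics/hov.png

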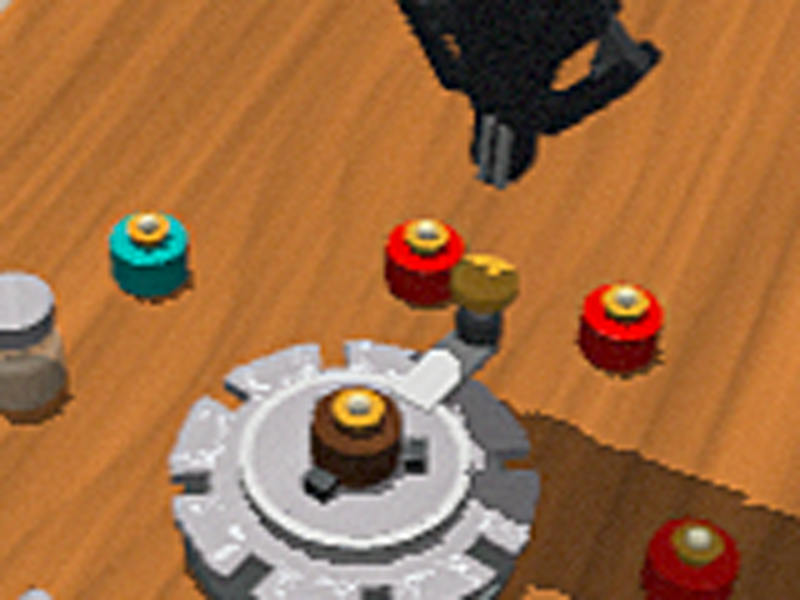

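The fingertips are at crop (498,180), straight above the button at (486,283), and nothing is in the way. Now I'll press.

Run:
```python
from bench import r
from h import *
P=[549.2,-115.5]
r.move_l(P+[97],vel=60)
f0=r.get_wrist_force()
print(r.move_l(P+[82],vel=15,guard=1.5)); zc=r.get_position()[2]; print("contact",r.get_position(),r.get_wrist_force()-f0)
z=zc
while z>zc-14:
    z-=2; r.move_l(P+[z],vel=20); r.pause(.05)
    f=r.get_wrist_force()-f0; print(round(z,1),r.get_position().round(1),f.round(1))
    if f[2]>14: break
print(r.get_t())
```

```text
False
contact [ 549.31604545 -115.53142888   82.11323059] [-0.48533786  0.96997403 -0.52777363]
80.1 [ 549.1 -115.5   80. ] [-0.1  0.3  1.4]
78.1 [ 549.1 -115.5   78. ] [-0.5  1.   0.8]
76.1 [ 549.1 -115.5   76. ] [-0.3  1.5  0. ]
74.1 [ 549.1 -115.5   74. ] [-0.4  1.3  0.1]
72.1 [ 549.1 -115.5   72. ] [0.1 0.3 0.8]
70.1 [ 549.1 -115.5   70. ] [0.5 0.5 0.1]
68.1 [ 549.1 -115.5   68. ] [0.2 1.3 0.4]
6.8917
```

No force was felt, so I'll look before going on.

Run:
```python
from bench import r
import cv2,numpy as np
print(r.get_grip_width(),r.get_wrist_force())
a=[]
for n,cx,cy in (("side",280,170),("top",290,195)):
    p,d=r.camera(n); np.savez(n+"1.npz",p=p,d=d,**r.calibration(n)); a.append(cv2.resize(p[cy-50:cy+50,cx-40:cx+40,::-1],None,fx=5,fy=5,interpolation=cv2.INTER_CUBIC))
cv2.imwrite("pics/miss.png",np.hstack(a))
```

```text
0.09014279397824192 [0.23016325 0.38527787 0.17878873]
```

View pics/miss.png

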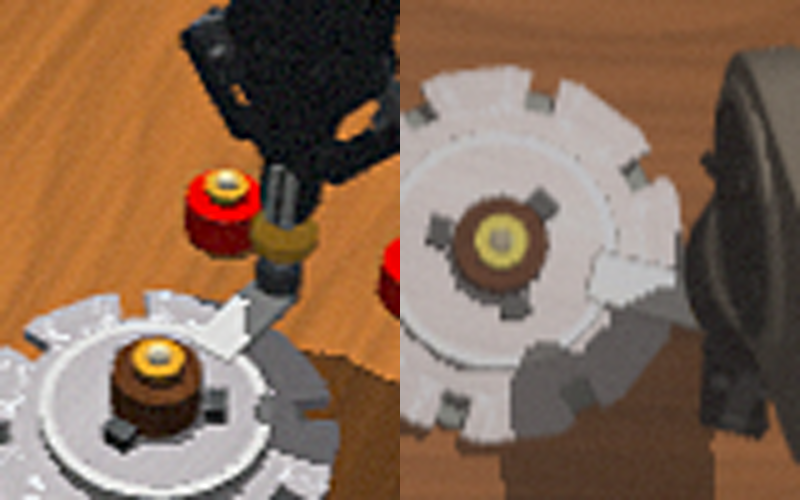

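In the side view (left) the fingertips, at about (280,220), pass behind the button and away from the camera instead of standing on it. I'll compare the projected TCP with the tips as seen.

Run:
```python
from bench import r
from h import *
from scipy.spatial.transform import Rotation as Ro
q=np.array(r.get_tool_rot()); print(q, Ro.from_quat(q[[1,2,3,0]]).as_matrix().round(3).tolist(), r.get_position())
c=np.load("side1.npz")
def proj(X): x=c["mtx"]@(c["R"]@X+c["t"]); return (x[:2]/x[2]).round(1)
print("tcp68",proj(np.array([549.1,-115.5,68])),"tcp125",proj(np.array([549.1,-117.2,125])),"top90",proj(np.array([549.2,-115.5,90])))
d=c["d"]
for v in range(144,176,3):
    for u in (296,):
        X=c["R"].T@(np.linalg.solve(c["mtx"],[u,v,1])*d[v,u]-c["t"]); print((u,v),X.round(0),c["p"][v,u])
j=np.array(r.get_joint_pos()); print(j.round(3))
```

```text
[2.21225440e-05 7.77157462e-01 6.29306188e-01 5.83093194e-06] [[0.208, 0.978, 0.0], [0.978, -0.208, -0.0], [-0.0, 0.0, -1.0]] [ 549.23108608 -115.52533579   68.1429552 ]
tcp68 [295.5 171.9] tcp125 [298.1 154.4] top90 [296.4 165.5]
(296, 144) [ 555. -107.  163.] [19 29 24]
(296, 147) [ 554. -106.  155.] [23 25 23]
(296, 150) [ 553. -108.  145.] [26 31 32]
(296, 153) [ 553. -110.  133.] [82 85 83]
(296, 156) [ 550. -105.  130.] [33 37 35]
(296, 159) [ 549. -105.  120.] [48 49 51]
(296, 162) [ 548. -104.  111.] [72 74 72]
(296, 165) [ 548. -105.  101.] [80 77 71]
(296, 168) [ 547. -106.   90.] [135 100  40]
(296, 171) [ 544. -101.   85.] [100  75  20]
(296, 174) [ 546. -111.   66.] [45 46 49]
[ 0.421  0.491 -0.414  1.922  0.272  0.783 -0.353]
```

Depth shows the tips directly over the button, with their near face at (548,-105), but they only reach z≈95 while the TCP reads 68. So the shut tips sit about 25 mm behind the reported TCP, and they haven't touched the button yet. I'll keep going down with force feedback.

Run:
```python
from bench import r
from h import *
P=[549.2,-115.5]
f0=r.get_wrist_force(); z=68; hit=None; L=[]
while z>44:
    z-=1; r.move_l(P+[z],vel=20)
    r.pause(.05)
    f=np.mean([r.get_wrist_force() for _ in range(3)],0)-f0; L.append((z,round(r.get_position()[2],1),f.round(1).tolist()))
    if f[2]>12: break
print(*L,sep="\n"); print(r.get_t())
```

```text
(67, np.float64(67.0), [-0.0, -0.6, 0.7])
(66, np.float64(66.0), [-1.4, -0.4, 1.9])
(65, np.float64(65.0), [-0.8, -0.3, 1.1])
(64, np.float64(64.0), [-1.8, -1.0, 0.5])
(63, np.float64(63.0), [-0.5, -0.1, 0.3])
(62, np.float64(62.0), [-0.4, -0.3, 0.4])
(61, np.float64(61.2), [-0.3, -0.1, 1.9])
(60, np.float64(60.1), [0.3, -0.5, 2.9])
(59, np.float64(59.0), [-0.7, -0.3, 2.6])
(58, np.float64(58.0), [-1.0, -0.3, 3.2])
(57, np.float64(57.0), [-0.6, -0.3, 3.5])
(56, np.float64(56.0), [-1.0, 0.2, 3.7])
(55, np.float64(55.0), [-1.6, -0.3, 3.5])
(54, np.float64(54.0), [-1.5, -1.1, 4.0])
(53, np.float64(53.0), [-1.1, -0.6, 3.8])
(52, np.float64(52.0), [-0.7, -0.5, 4.8])
(51, np.float64(51.0), [-0.8, -0.4, 5.1])
(50, np.float64(50.0), [-0.4, -0.3, 5.1])
(49, np.float64(49.0), [-1.2, -0.7, 6.0])
(48, np.float64(48.9), [-1.1, -1.3, 10.2])
(47, np.float64(48.7), [-1.7, -1.1, 15.2])
13.2917
```

Contact was at 61 and the stop at 49, which is exactly the 12 mm stroke, now held home with about 15 N. Next I'll turn it anticlockwise along the arc.

Run:
```python
from bench import r
from h import *; import cv2
A=np.array([572.6,-14.]); v=np.array([549.2,-115.5])-A; z=47.3; f0=np.array([.2,.4,.2])
print(np.linalg.norm(v))
for a in np.linspace(0,.785,13)[1:]:
    c,s=np.cos(a),np.sin(a); p=A+np.array([[c,-s],[s,c]])@v
    r.move_l([*p,z],vel=35)
    f=r.get_wrist_force()-f0; print(round(a,2),r.get_position().round(1),f.round(1))
    if f[2]>22: z+=1
    if f[2]<8: z-=.6
r.pause(.1); print(r.get_t())
a=[]
for n,cx,cy in (("side",280,170),("top",290,195)):
    p,d=r.camera(n); np.savez(n+"2.npz",p=p,d=d,**r.calibration(n)); a.append(cv2.resize(p[cy-50:cy+50,cx-40:cx+40,::-1],None,fx=5,fy=5,interpolation=cv2.INTER_CUBIC))
cv2.imwrite("pics/turned.png",np.hstack(a))
```

```text
104.1624212468201
0.07 [ 557.8 -117.3   48.8] [ 0.4 -1.1 12.3]
0.13 [ 564.6 -118.    48.8] [ 0.7 -2.3 12.9]
0.2 [ 571.5 -118.4   48.8] [-0.2 -1.6 12. ]
0.26 [ 578.3 -118.3   48.8] [ 0.2 -1.7 11.9]
0.33 [ 585.1 -117.8   48.8] [-0.2 -1.3 11.8]
0.39 [ 591.8 -116.8   48.8] [ 0.3 -0.3 12.6]
0.46 [ 598.5 -115.4   48.9] [ 0.4 -1.  11.8]
0.52 [ 605.1 -113.5   48.9] [-0.1 -0.6 11.4]
0.59 [ 611.5 -111.4   48.9] [ 0.9 -1.4 11.2]
0.65 [ 617.8 -108.7   48.9] [ 1.2 -1.3 10.8]
0.72 [ 623.9 -105.6   48.8] [ 0.2 -0.4 10.4]
0.78 [ 629.8 -102.2   48.9] [-1.2 -1.3 11. ]
17.4917
```

View pics/turned.png

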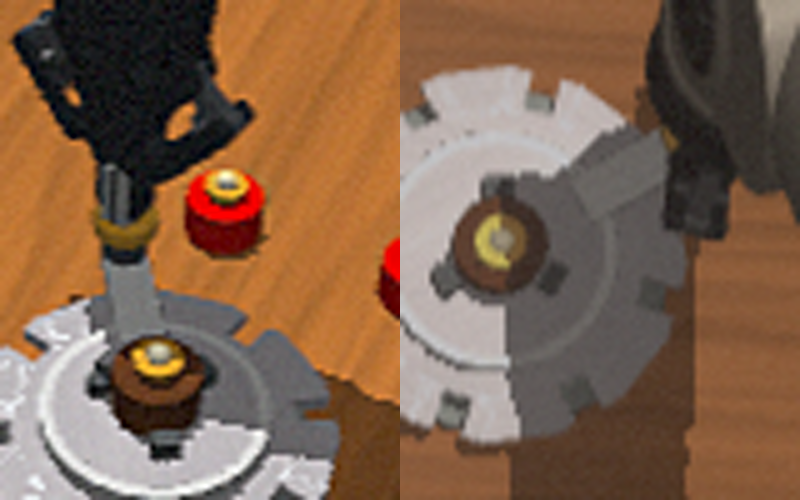

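The arm now points at the next slot, at about (620,170) in the top crop, with the fingers on the button at (125,220) in the side crop and the block seated. I'll release slowly. Force that lasts until z≈60 means the pin has entered the slot; force lost at about 52 means it is held under the ring.

Run:
```python
from bench import r
from h import *
x,y,_=r.get_position(); P=[x,y]; f0=np.array([.2,.4,.2])
for z in (49,50.5,52,53.5,55,56.5,58,60,62,64):
    r.move_l(P+[z],vel=25); r.pause(.03)
    f=np.mean([r.get_wrist_force() for _ in range(3)],0)-f0; print(z,f.round(1))
print(r.get_t())
```

```text
49 [ 0.7 -0.2  5.2]
50.5 [0.4 0.  2.4]
52 [-0.7 -0.2  3.2]
53.5 [-0.  -0.7  3.8]
55 [-0.2 -0.1  2.9]
56.5 [ 0.2 -0.2  2.8]
58 [ 0.2 -0.7  1.9]
60 [-0.9  0.8  1.5]
62 [-0.6 -0.3 -0.1]
64 [ 0.3 -0.8 -0.3]
20.425
```

Force followed the button all the way out to 60, so the pin is in the slot. I'll withdraw and check.

Run:
```python
from bench import r
from h import *; import cv2
x,y,_=r.get_position()
r.move_l([x,y,150],vel=80); r.move_l([x-80,y-230,190],vel=150)
r.pause(.2)
a=[]
for n,cx,cy in (("side",280,190),("top",280,195)):
    p,d=r.camera(n); c=dict(r.calibration(n)); a.append(cv2.resize(p[cy-60:cy+60,cx-50:cx+50,::-1],None,fx=4,fy=4,interpolation=cv2.INTER_CUBIC))
    m=cv2.inRange(cv2.cvtColor(p,cv2.COLOR_RGB2HSV),(18,110,40),(35,255,255))
    k,l,s,ce=cv2.connectedComponentsWithStats(m)
    for i in range(1,k):
        if s[i,4]>15 and abs(ce[i]-(cx,cy)).max()<70:
            u,v=ce[i]; zc=d[int(round(v)),int(round(u))]
            X=c["R"].T@(np.linalg.solve(c["mtx"],[u,v,1])*zc-c["t"]); z90=ray(c,ce[i],90)
            print(n,ce[i].round(1),s[i,4],X.round(1),z90.round(1),"ang",round(np.arctan2(z90[1]+14,z90[0]-572.6)-np.arctan2(-101.5,-23.4),3))
cv2.imwrite("pics/fin.png",np.hstack(a)); print(r.get_t(),r.get_wrist_force())
```

```text
side [229.  155.2] 24 [ 744.3 -128.4   38.2] [716.  -77.8  90. ] ang 1.379
side [265.  159.9] 118 [626.6 -99.8  91. ] [ 627.  -100.8   90. ] ang 0.787
side [285.  157.2] 30 [ 603.1 -187.4   37.7] [ 585.6 -131.7   90. ] ang 0.336
side [324.6 170.4] 34 [ 489.3 -184.4   37.6] [ 480.7 -128.8   90. ] ang -0.448
side [271.  191.5] 54 [572.6 -10.2  88.2] [572.1  -8.7  90. ] ang 3.47
side [338.9 218.8] 48 [410.6 -42.7  36.7] [408.1   2.5  90. ] ang 4.839
top [319.1 125.9] 46 [ 744.3 -131.4   40.1] [ 729.5 -123.5   90. ] ang 1.188
top [310.  169.6] 163 [ 628.1 -103.7   89.6] [ 628.1 -103.7   90. ] ang 0.781
top [344.1 184.1] 55 [ 604.6 -191.8   37.7] [ 597.1 -180.1   90. ] ang 0.373
top [269.7 193. ] 76 [572.8 -14.2  88.6] [572.7 -14.2  90. ] ang 0.693
top [342.8 232.3] 52 [ 490.7 -187.8   41.8] [ 489.8 -177.1   90. ] ang -0.243
23.7417 [-0.90688124  0.47657963  0.84561811]
```

View pics/fin.png

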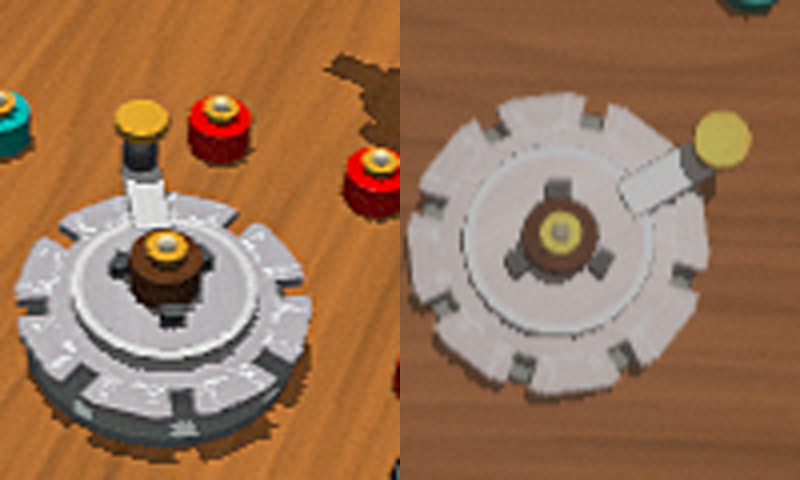

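The button is out at z≈90 (top crop (722,138)), the table angle is about 0.784 rad, the block is centred at (560,233), and the arm is clear.

```bash
python3 -c "
from bench import r
print(r.sign_off())"
```

```text
the job is handed in; nothing more can be done
None
```

The job is handed in: I pressed the plunger home, turned the table anticlockwise one slot (measured about 0.784 rad) and let the plunger spring back out to lock; the block is still centred, the arm is clear, and it took about 24 s of the 35 s allowed.

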